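# Snap open the folding display stand and fill its round tin

### The arm

A 6-joint arm with a two-finger parallel gripper is mounted at the origin on a cart in front of the work surface, level with it; the furniture and walls round the work are solid. World frame = base frame: x ahead of the robot, y to its left, z up, the work surface at z = 0. Lengths are in m, angles in rad, forces in N, time in s.
With the tool pointing down it reaches from about 0.425 to 0.95 m from the base axis. Payload 14.7 kg.
Tool frame: the origin (TCP) lies at the very end of the fingers, on their centre line; the grasp point (between the pads) lies 19 mm behind it; x points along the fingers, z is the direction in which the jaws open and shut, and the axes are right-handed (so a half turn about x gives the same grasp; the last joint's range is limited). The gripper opens to 85 mm and grips with 20 to 120 N. Pads are 22 mm wide; open, the fingers measure 114 mm over their backs; the gripper's body (76 mm by 85 mm) begins 54 mm behind the grasp point. The pads swing forward as they close: fully open they stand 13 mm farther back than shut.
Start: joints at [-1.171, 0.48, 1.596, -0, 1.065, -0.047], TCP at [0.281, -0.586, 0.231] pointing down, gripper open.
Joint ranges: [-2.75, 2.75], [-0.82, 2.05], [0.23, 2.67], [-1.56, 4.7], [0.09, 2.69], [-2.92, 2.92]. Speed limits (rad/s): [1.89, 1.89, 2.39, 3.01, 3.01, 3.01].

### API

Orientations are given as a unit quaternion [x, y, z, w].
In Python, from rig import ctrl gives the robot as it stands.
- The arm moves only by the tool drive_tool, never from a script. Its argument "motion" is a list of rows, each a list of 3 entries, a list of its own where there are three numbers: the shift along the world's x, y, z scaled (see below), then the turn, a rotation vector about the world's x, y, z scaled (see below), then the finger opening in mm, from 0 to 85.4. A call has exactly 5 rows; each row is the pose to reach, as a shift and turn from the pose commanded when the call began, turning the shorter way round; what a row does not reach only later rows make up. The controller multiplies each number of a shift by 0.2 m and each number of a turn by pi rad. A row lasts 1/8 s, in which the tool goes at most 62.5 mm and 10.7 degrees, less where a joint would pass 70% of its speed; a pose out of reach is approached as far as the arm can. A call with a number of a shift or a turn outside -1 to 1 is refused whole. A call with a gripper value outside its range is refused whole. The fingers move at their own pace and stop on an object; the grip force is fixed at half the most. Time passes only in rows, so rows that repeat a pose let the fingers close, or fill a call up. It gives the time, the measured TCP pose, the force and the opening at its end, in the units of the state.
- ctrl.observe(): the state, without advancing time (a new reading comes with each control period).
- ctrl.read_camera(name): name is "side" or "top" or "wrist"; returns a dict with "color" (384x512x3 uint8, red, green, blue), "depth" (384x512 float32, m along the optical axis (not along the pixel's ray), 0 where there is no reading), "fx", "fy", "cx", "cy" (pixels), "cam_to_world" (4x4, takes a point from camera to world coordinates); the wrist camera has in their place "mount" (4x4, takes a point from camera to tool coordinates, whose origin is the TCP and whose axes are the tool frame's). Camera axes: x right, y down, z forward; pixel columns grow to the right and rows downward; lengths in m; the calibration is good to about 2 mm. A picture is of the moment at which its call begins: read the wrist's pose just before it.
- ctrl.hand_in(): hands the job in, once; it reports no verdict.
The state is a dict: "time_s": time; "joints": joint angles; "qd": joint speeds; "joint_torque": joint torques, N m; "ee_pos": TCP position; "tool_rot": TCP orientation; "wrist_force": force on the tool from outside, world axes, zero at the start; "ft_torque": the same for the moment, N m; "gripper_width": finger opening in m.
Only numpy, scipy, OpenCV 4.12 (cv2) and the standard library are available. Lean on these libraries where they do the work, as an engineer would, in place of code of your own. Each camera call takes 0.05 s, during which the arm holds its last target. There are 200 camera calls.

### The job

Set up the display of turned-stone jars: take the torch out of the round tin on the folded stand and lay it on the table, then swing the empty tin up and over until the stand snaps fully open. After that stand every jar from the grey felt mat upright on the floor of the tin, packed like a honeycomb: one in the middle and the others close round it, side by side, each next to another one of that ring. Leave the other things on the stall where they are.

Things in the scene. Friction and masses are not known exactly. Their poses are not given: they have to be found in the camera images.
- stand_leg (a joint): swing of the stand's legs, rad: 0 folded (as it starts), 1.536 fully open on its stop, legs 8 degrees past upright. A coil spring and the tin's weight pull it shut (lifting takes about 8 N at a handle); dead centre is near 0.84, and past about 1.2 it snaps open by itself and stays
- stand: wooden base of the folding stand, fixed to the table: 250 mm along its y, 148 mm along x, 22 mm high; origin on the table under its centre, yaw within 0.35 rad. Four parallel 75 mm steel legs carry a round tin
- tray_floor (a point): centre of the tin's inner floor, axes as the stand's. 184 mm across inside, wall 25 mm high; seven jars just fit (six at about 60 mm round one). Floor 57 mm above the table folded, 118 mm open. The tin stays level and does not turn: with a = 0.175 + joint, it stands 75 mm x (cos a along the stand's +y, sin a up) from the pivots, so it opens 84 mm towards -y and 61 mm up
- tray_handle_near (a point): centre of the wooden handle bar on the tin's -y side (to the robot's right): 70 mm long along the stand's x, 13 mm thick along y, 18 mm high; 43 mm above the tin's floor and 99.5 mm from the tin's centre. It stands on two posts above the tin's wall, free on both sides, to be gripped from above; fixed to the tin
- tray_handle_far (a point): centre of the same bar on the tin's +y side
- torch_mid (a point): centre of a black metal torch (flashlight) that starts lying in the tin: 110 mm long along its y axis, 29 mm across the head, a little slimmer towards the tail, 0.13 kg. The table between the stand and the robot (at least 100 mm deep) is free to lay it on
- torch: the same torch; origin at the underside below the centre
- mat: grey felt mat fixed to the table at the robot's right, 205 mm (x) by 365 mm (y), 3 mm thick, origin at the centre of its underside; the jars stand on it
- green_stone: bystander: rounded lump of green serpentine, 40x50x34 mm; origin at the centre of its underside
- chip_jar: bystander: clear jar of stone chips with a dark cap, 47 mm across, 63 mm high; origin at the centre of its underside
- jar1_mid (a point): centre (35 mm above the underside) of a turned-stone jar with its lid and knob in one piece: body 56 mm across and 31 mm high, shoulder up to 41 mm, then a round knob about 21 mm across from 43 to 70 mm above the underside, to be gripped from above; z up, about 0.16 kg. Absent in some runs
- jar2_mid (a point): centre of another such jar, same size and shape as jar1
- jar3_mid (a point): centre of another such jar, same size and shape as jar1
- jar4_mid (a point): centre of another such jar, same size and shape as jar1
- jar5_mid (a point): centre of another such jar, same size and shape as jar1
- jar6_mid (a point): centre of another such jar, same size and shape as jar1
- jar7_mid (a point): centre of another such jar, same size and shape as jar1

How it is judged:
On the way, in this order (a step that is already met when the one before it is completed fails the run):
1. the torch lies on the table, off the stand, while the stand is still folded (height (world z) of torch_mid below 0.026 m and contact force between torch and stand below 0.02 N and linear speed of torch below 0.02 m/s and value of joint stand_leg below 0.3 rad), for 0.2 s.
2. the stand is snapped fully open with no jar in the tin yet (value of joint stand_leg above 1.45 rad and velocity of joint stand_leg between -0.1 and 0.1 rad/s and horizontal distance between each of jar1_mid, jar2_mid, jar3_mid, jar4_mid, jar5_mid, jar6_mid, jar7_mid and tray_floor above 0.11 m), for 0.3 s.
At the end, for the whole second after the job is handed in: Stand open (joint over 1.45) and at rest; torch on the table, off the stand; every jar on the tin's floor (centre 29-41 mm above it), within 0.12 rad of upright; one jar within 12 mm of the tin's centre, each other has a ring neighbour within 68 mm between centres (touching: 56) (value of joint stand_leg above 1.45 rad and velocity of joint stand_leg between -0.1 and 0.1 rad/s and height (world z) of torch_mid below 0.026 m and contact force between torch and stand below 0.02 N and horizontal distance between each of jar1_mid, jar2_mid, jar3_mid, jar4_mid, jar5_mid, jar6_mid, jar7_mid and tray_floor below 0.068 m and z of jar1_mid in the frame of tray_floor between 0.029 and 0.041 m and angle between each of jar1_mid, jar2_mid, jar3_mid, jar4_mid, jar5_mid, jar6_mid, jar7_mid's own z axis and vertical below 0.12 rad and (horizontal distance between jar1_mid and tray_floor below 0.012 m or (horizontal distance between jar1_mid and jar2_mid below 0.068 m and horizontal distance between jar2_mid and tray_floor above 0.03 m) or (horizontal distance between jar1_mid and jar3_mid below 0.068 m and horizontal distance between jar3_mid and tray_floor above 0.03 m) or (horizontal distance between jar1_mid and jar4_mid below 0.068 m and horizontal distance between jar4_mid and tray_floor above 0.03 m) or (horizontal distance between jar1_mid and jar5_mid below 0.068 m and horizontal distance between jar5_mid and tray_floor above 0.03 m) or (horizontal distance between jar1_mid and jar6_mid below 0.068 m and horizontal distance between jar6_mid and tray_floor above 0.03 m) or (horizontal distance between jar1_mid and jar7_mid below 0.068 m and horizontal distance between jar7_mid and tray_floor above 0.03 m)) and z of jar2_mid in the frame of tray_floor between 0.029 and 0.041 m and (horizontal distance between jar2_mid and tray_floor below 0.012 m or (horizontal distance between jar2_mid and jar1_mid below 0.068 m and horizontal distance between jar1_mid and tray_floor above 0.03 m) or (horizontal distance between jar2_mid and jar3_mid below 0.068 m and horizontal distance between jar3_mid and tray_floor above 0.03 m) or (horizontal distance between jar2_mid and jar4_mid below 0.068 m and horizontal distance between jar4_mid and tray_floor above 0.03 m) or (horizontal distance between jar2_mid and jar5_mid below 0.068 m and horizontal distance between jar5_mid and tray_floor above 0.03 m) or (horizontal distance between jar2_mid and jar6_mid below 0.068 m and horizontal distance between jar6_mid and tray_floor above 0.03 m) or (horizontal distance between jar2_mid and jar7_mid below 0.068 m and horizontal distance between jar7_mid and tray_floor above 0.03 m)) and z of jar3_mid in the frame of tray_floor between 0.029 and 0.041 m and (horizontal distance between jar3_mid and tray_floor below 0.012 m or (horizontal distance between jar3_mid and jar1_mid below 0.068 m and horizontal distance between jar1_mid and tray_floor above 0.03 m) or (horizontal distance between jar3_mid and jar2_mid below 0.068 m and horizontal distance between jar2_mid and tray_floor above 0.03 m) or (horizontal distance between jar3_mid and jar4_mid below 0.068 m and horizontal distance between jar4_mid and tray_floor above 0.03 m) or (horizontal distance between jar3_mid and jar5_mid below 0.068 m and horizontal distance between jar5_mid and tray_floor above 0.03 m) or (horizontal distance between jar3_mid and jar6_mid below 0.068 m and horizontal distance between jar6_mid and tray_floor above 0.03 m) or (horizontal distance between jar3_mid and jar7_mid below 0.068 m and horizontal distance between jar7_mid and tray_floor above 0.03 m)) and z of jar4_mid in the frame of tray_floor between 0.029 and 0.041 m and (horizontal distance between jar4_mid and tray_floor below 0.012 m or (horizontal distance between jar4_mid and jar1_mid below 0.068 m and horizontal distance between jar1_mid and tray_floor above 0.03 m) or (horizontal distance between jar4_mid and jar2_mid below 0.068 m and horizontal distance between jar2_mid and tray_floor above 0.03 m) or (horizontal distance between jar4_mid and jar3_mid below 0.068 m and horizontal distance between jar3_mid and tray_floor above 0.03 m) or (horizontal distance between jar4_mid and jar5_mid below 0.068 m and horizontal distance between jar5_mid and tray_floor above 0.03 m) or (horizontal distance between jar4_mid and jar6_mid below 0.068 m and horizontal distance between jar6_mid and tray_floor above 0.03 m) or (horizontal distance between jar4_mid and jar7_mid below 0.068 m and horizontal distance between jar7_mid and tray_floor above 0.03 m)) and z of jar5_mid in the frame of tray_floor between 0.029 and 0.041 m and (horizontal distance between jar5_mid and tray_floor below 0.012 m or (horizontal distance between jar5_mid and jar1_mid below 0.068 m and horizontal distance between jar1_mid and tray_floor above 0.03 m) or (horizontal distance between jar5_mid and jar2_mid below 0.068 m and horizontal distance between jar2_mid and tray_floor above 0.03 m) or (horizontal distance between jar5_mid and jar3_mid below 0.068 m and horizontal distance between jar3_mid and tray_floor above 0.03 m) or (horizontal distance between jar5_mid and jar4_mid below 0.068 m and horizontal distance between jar4_mid and tray_floor above 0.03 m) or (horizontal distance between jar5_mid and jar6_mid below 0.068 m and horizontal distance between jar6_mid and tray_floor above 0.03 m) or (horizontal distance between jar5_mid and jar7_mid below 0.068 m and horizontal distance between jar7_mid and tray_floor above 0.03 m)) and z of jar6_mid in the frame of tray_floor between 0.029 and 0.041 m and (horizontal distance between jar6_mid and tray_floor below 0.012 m or (horizontal distance between jar6_mid and jar1_mid below 0.068 m and horizontal distance between jar1_mid and tray_floor above 0.03 m) or (horizontal distance between jar6_mid and jar2_mid below 0.068 m and horizontal distance between jar2_mid and tray_floor above 0.03 m) or (horizontal distance between jar6_mid and jar3_mid below 0.068 m and horizontal distance between jar3_mid and tray_floor above 0.03 m) or (horizontal distance between jar6_mid and jar4_mid below 0.068 m and horizontal distance between jar4_mid and tray_floor above 0.03 m) or (horizontal distance between jar6_mid and jar5_mid below 0.068 m and horizontal distance between jar5_mid and tray_floor above 0.03 m) or (horizontal distance between jar6_mid and jar7_mid below 0.068 m and horizontal distance between jar7_mid and tray_floor above 0.03 m)) and z of jar7_mid in the frame of tray_floor between 0.029 and 0.041 m and (horizontal distance between jar7_mid and tray_floor below 0.012 m or (horizontal distance between jar7_mid and jar1_mid below 0.068 m and horizontal distance between jar1_mid and tray_floor above 0.03 m) or (horizontal distance between jar7_mid and jar2_mid below 0.068 m and horizontal distance between jar2_mid and tray_floor above 0.03 m) or (horizontal distance between jar7_mid and jar3_mid below 0.068 m and horizontal distance between jar3_mid and tray_floor above 0.03 m) or (horizontal distance between jar7_mid and jar4_mid below 0.068 m and horizontal distance between jar4_mid and tray_floor above 0.03 m) or (horizontal distance between jar7_mid and jar5_mid below 0.068 m and horizontal distance between jar5_mid and tray_floor above 0.03 m) or (horizontal distance between jar7_mid and jar6_mid below 0.068 m and horizontal distance between jar6_mid and tray_floor above 0.03 m)) and horizontal distance between any of jar1_mid, jar2_mid, jar3_mid, jar4_mid, jar5_mid, jar6_mid, jar7_mid and tray_floor below 0.012 m).
It fails at once if the lump of green serpentine is pushed more than 30 mm from its place (distance of green_stone from where it was at the start of the episode above 0.03 m).
It fails at once if the jar of chips is pushed more than 30 mm from its place (distance of chip_jar from where it was at the start of the episode above 0.03 m).
Of jar1, jar2, jar3, jar4, jar5, jar6, jar7 only 5 to 7 are there at a start; the rules pass over those that are not, and their reading is None.
At some moment in a run one of jar1, jar2, jar3, jar4, jar5, jar6, jar7 may be knocked a few centimetres aside while the robot is not near it.
Once in a run the grip may slacken for a moment while it holds something.
It also fails if it takes over 210 s, if anything falls off the work surface, if the arm or the gripper's body presses on something with over 40 N, if the wrist force passes 120 N, or if a joint passes its speed limit or range.

## Working session

There is one attempt and no reset: what is moved stays moved. The work goes in short steps, Python scripts to look and compute and a tool call to move; the robot and the scene stay as the last step left them, time stands still between calls to the robot, and variables do not carry over. Pictures are saved under pics/ and viewed, about 12 in all and at most 16, crops included, and the job is handed in when it is done.

Besides the shell and the picture viewer there is one more tool, called after "Call:" as name(argument=value, ...), one argument or row to a line, values as JSON. drive_tool: Moves the arm, as the interface text tells. Its arguments: {"type":"object","properties":{"motion":{"type":"array","items":{"type":"array"}}},"required":["motion"]}

```bash
ls; mkdir -p pics; cat > h.py <<'E'
import numpy as np, cv2
from rig import ctrl
from scipy.spatial.transform import Rotation as R
def cam(n):
    s=ctrl.observe(); c=ctrl.read_camera(n)
    if 'mount' in c:
        T=np.eye(4); T[:3,:3]=R.from_quat(s['tool_rot']).as_matrix(); T[:3,3]=s['ee_pos']; c['T']=T@np.array(c['mount'])
    else: c['T']=np.array(c['cam_to_world'])
    return c
def pts(c):
    h,w=c['depth'].shape; u,v=np.meshgrid(np.arange(w),np.arange(h)); d=c['depth']
    P=np.stack([(u-c['cx'])/c['fx']*d,(v-c['cy'])/c['fy']*d,d],-1)@c['T'][:3,:3].T+c['T'][:3,3]
    P[d==0]=np.nan; return P
def save(n,im): cv2.imwrite('pics/'+n,cv2.cvtColor(im,cv2.COLOR_RGB2BGR))
def st():
    s=ctrl.observe(); print(round(s['time_s'],2),np.round(s['ee_pos'],4),np.round(R.from_quat(s['tool_rot']).as_matrix(),3).tolist(),'F',np.round(s['wrist_force'],1),'g',round(s['gripper_width'],4),'q',np.round(s['joints'],2))
E
python3 - <<'E'
from h import *
st()
a=cam('top');b=cam('side')
save('top0.png',a['color']);save('side0.png',b['color'])
for c in(a,b): print(np.round(c['T'],3).tolist(),c['fx'],c['cx'],c['cy'])
E
```

```text
pics
0.0 [ 0.2807 -0.5858  0.2307] [[-0.0, 0.902, 0.432], [0.001, 0.432, -0.902], [-1.0, 0.0, -0.001]] F [ 0.7 -0.   0.7] g 0.0855 q [-1.17  0.48  1.6  -0.    1.07 -0.05]
[[-0.026, -0.996, 0.08, 0.461], [-1.0, 0.025, -0.012, -0.06], [0.01, -0.081, -0.997, 1.389], [0.0, 0.0, 0.0, 1.0]] 444.2364852606462 255.01892477620532 194.35878991279645
[[0.993, -0.079, 0.087, 0.431], [-0.118, -0.654, 0.747, -1.091], [-0.002, -0.753, -0.659, 0.978], [0.0, 0.0, 0.0, 1.0]] 350.801941728563 256.58362293370305 196.5870468502966
```

View pics/top0.png

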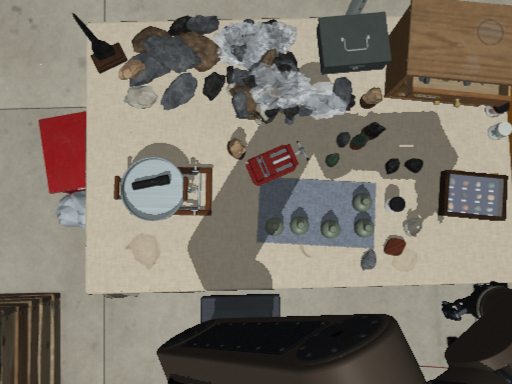

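View pics/side0.png

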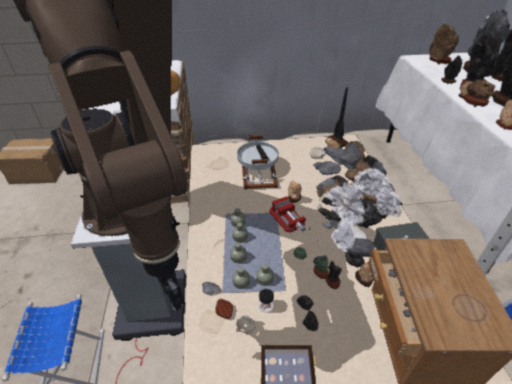

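The top view shows the tin at about (152,188) with the black torch in it, and the handles left and right of it. There are five jars on the mat, at (274,227), (299,226), (330,229), (363,228) and (361,203). The side view also shows five.

```bash
cat >> h.py <<'E'
def jars(c,P,zlo,zhi,box):
    m=(P[...,2]>zlo)&(P[...,2]<zhi)&(P[...,0]>box[0])&(P[...,0]<box[1])&(P[...,1]>box[2])&(P[...,1]<box[3])
    n,l,s,ce=cv2.connectedComponentsWithStats(m.astype(np.uint8))
    out=[]
    for i in range(1,n):
        if s[i,4]>=4:
            q=P[l==i]; out.append((s[i,4],np.round(ce[i]),np.round((q.min(0)+q.max(0))/2,4),np.round(q.max(0)[2],4)))
    return out
E
python3 - <<'E'
from h import *
a=cam('top');P=pts(a)
for o in jars(a,P,0.050,0.09,(0.2,0.65,-0.4,0.05)): print(o)
print('lower')
for o in jars(a,P,0.015,0.09,(0.2,0.65,-0.4,0.05)): print(o)
print('tin/handles')
for lo,hi in((0.09,0.12),(0.076,0.12),(0.05,0.12)):
  for o in jars(a,P,lo,hi,(0.3,0.7,0.0,0.42)): print(lo,o)
hsv=cv2.cvtColor(a['color'],cv2.COLOR_RGB2HSV)
m=(hsv[...,2]<70)&(P[...,2]>0.05)
m[:, :120]=0; m[:,180:]=0;m[:160]=0;m[215:]=0
n,l,s,ce=cv2.connectedComponentsWithStats(m.astype(np.uint8))
for i in range(1,n):
    if s[i,4]>15:
        q=P[l==i]; mu=q.mean(0); w,v=np.linalg.eigh(np.cov((q-mu)[:,:2].T)); ax=v[:,1]; t=(q-mu)[:,:2]@ax; t2=(q-mu)[:,:2]@v[:,0]
        mid=mu[:2]+ax*(t.min()+t.max())/2+v[:,0]*(t2.min()+t2.max())/2
        print('torch?',s[i],mid,mu,ax,t.min(),t.max(),t2.min(),t2.max(),q[:,2].min(),q[:,2].max())
        for k in np.linspace(t.min(),t.max(),7)[:-1]:
            j=(t>=k)&(t<k+.02); print(round(k,3),'w',np.ptp(t2[j]).round(4),'z',q[j,2].max().round(4))
save('tin0.png',cv2.resize(a['color'][140:240,100:230],None,fx=5,fy=5,interpolation=cv2.INTER_CUBIC))
print(np.round(P[188,110:225:3],3).tolist())
E
```

```text
(np.int32(73), array([271., 171.]), array([ 0.6377, -0.1264,  0.0572]), np.float64(0.0642))
(np.int32(119), array([259., 173.]), array([ 0.6299, -0.0899,  0.0577]), np.float64(0.0648))
(np.int32(13), array([363., 201.]), array([ 0.539 , -0.3975,  0.0691]), np.float64(0.0767))
(np.int32(47), array([301., 225.]), array([ 0.4742, -0.2101,  0.0631]), np.float64(0.0758))
(np.int32(44), array([275., 226.]), array([ 0.4715, -0.1326,  0.0645]), np.float64(0.079))
(np.int32(49), array([332., 229.]), array([ 0.4596, -0.3033,  0.0647]), np.float64(0.0781))
(np.int32(5), array([364., 227.]), array([ 0.4616, -0.3991,  0.0622]), np.float64(0.0718))
lower
(np.int32(320), array([265., 174.]), array([ 0.628 , -0.1191,  0.0399]), np.float64(0.0648))
(np.int32(4), array([294., 169.]), array([ 0.6463, -0.2002,  0.0167]), np.float64(0.0184))
(np.int32(4), array([289., 171.]), array([ 0.6404, -0.1843,  0.0159]), np.float64(0.0168))
(np.int32(6), array([251., 174.]), array([ 0.6352, -0.0657,  0.0172]), np.float64(0.0194))
(np.int32(5), array([281., 175.]), array([ 0.6283, -0.159 ,  0.0166]), np.float64(0.0
[... 1634 characters left out ...]
n, nan], [0.594, 0.273, 0.078], [0.594, 0.265, 0.075], [0.594, 0.255, 0.076], [0.596, 0.251, 0.057], [0.595, 0.241, 0.059], [0.595, 0.233, 0.058], [0.595, 0.224, 0.056], [0.595, 0.215, 0.057], [0.595, 0.207, 0.05], [0.594, 0.198, 0.054], [0.594, 0.188, 0.056], [0.594, 0.179, 0.055], [0.593, 0.17, 0.059], [0.593, 0.161, 0.057], [0.593, 0.152, 0.055], [0.593, 0.143, 0.056], [0.587, 0.126, 0.112], [0.598, 0.132, 0.003], [0.598, 0.123, 0.001], [0.597, 0.114, 0.002], [0.598, 0.105, -0.003], [0.596, 0.094, 0.013], [0.597, 0.086, -0.002], [0.594, 0.074, 0.023], [0.594, 0.065, 0.02], [0.596, 0.058, -0.001], [0.596, 0.048, -0.001], [0.596, 0.039, -0.002], [0.595, 0.029, 0.001], [0.595, 0.02, -0.003]]
```

View pics/tin0.png

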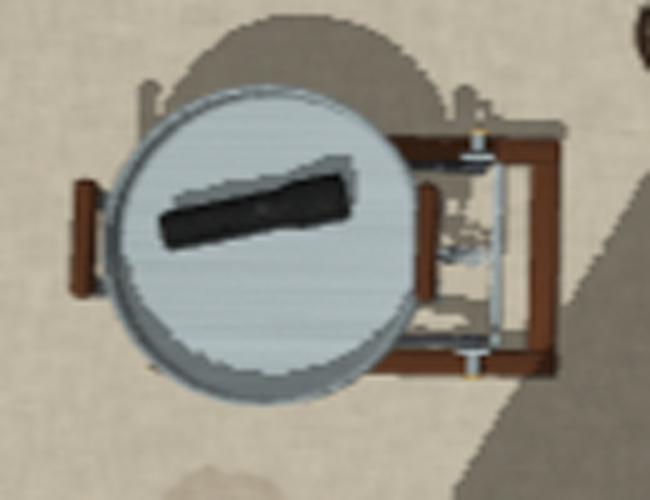

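The tin centre is at about (0.5905, 0.2256) with stand yaw −0.04. The torch middle is at about (0.611, 0.232) and lies nearly along y. I'll move over the torch first.

Call:
drive_tool(
  motion=[
    [[0.08,0.2,0],[0,0,0.02],85],
    [[0.16,0.4,0],[0,0,0.04],85],
    [[0.24,0.6,0],[0,0,0.06],85],
    [[0.33,0.8,0],[0,0,0.08],85],
    [[0.41,1.0,0],[0,0,0.1],85],
  ],
)

```text
time_s: 0.78
ee_pos: [0.3632, -0.3848, 0.2312]
tool_rot: [0.278, 0.65, -0.278, 0.65]
wrist_force: [0.1, -0.5, -0.4]
gripper_width: 0.0848
```

Call:
drive_tool(
  motion=[
    [[0.08,0.2,0],[0,0,0.02],85],
    [[0.16,0.4,0],[0,0,0.04],85],
    [[0.24,0.6,0],[0,0,0.06],85],
    [[0.33,0.8,0],[0,0,0.08],85],
    [[0.41,1.0,0],[0,0,0.1],85],
  ],
)

```text
time_s: 1.4
ee_pos: [0.4453, -0.1848, 0.2313]
tool_rot: [0.173, 0.686, -0.173, 0.686]
wrist_force: [0.0, -0.6, -0.7]
gripper_width: 0.0852
```

Call:
drive_tool(
  motion=[
    [[0.08,0.2,0],[0,0,0.02],85],
    [[0.16,0.4,0],[0,0,0.04],85],
    [[0.24,0.6,0],[0,0,0.06],85],
    [[0.33,0.8,0],[0,0,0.08],85],
    [[0.41,1.0,0],[0,0,0.1],85],
  ],
)

```text
time_s: 2.02
ee_pos: [0.5273, 0.0153, 0.2312]
tool_rot: [0.063, 0.704, -0.063, 0.704]
wrist_force: [0.7, -0.2, 0.0]
gripper_width: 0.0851
```

Call:
drive_tool(
  motion=[
    [[0.08,0.2,0],[0,0,0.02],85],
    [[0.16,0.4,0],[0,0,0.04],85],
    [[0.24,0.6,0],[0,0,0.06],85],
    [[0.33,0.8,0],[0,0,0.08],85],
    [[0.41,0.9,0],[0,0,0.11],85],
  ],
)

```text
time_s: 2.65
ee_pos: [0.6091, 0.1959, 0.231]
tool_rot: [-0.059, 0.705, 0.059, 0.705]
wrist_force: [0.7, 0.2, 0.0]
gripper_width: 0.0852
```

```bash
cat >> h.py <<'E'
def pca(q):
    mu=q.mean(0)[:2]; w,v=np.linalg.eigh(np.cov((q[:,:2]-mu).T)); ax=v[:,1]*np.sign(v[1,1]); n=np.array([ax[1],-ax[0]])
    t=(q[:,:2]-mu)@ax; s=(q[:,:2]-mu)@n
    return mu+ax*(t.min()+t.max())/2+n*(s.min()+s.max())/2, ax, np.ptp(t), np.ptp(s)
E
python3 - <<'E'
from h import *
st()
c=cam('wrist');P=pts(c);save('w1.png',c['color'])
hsv=cv2.cvtColor(c['color'],cv2.COLOR_RGB2HSV)
m=(hsv[...,2]<75)&(np.hypot(P[...,0]-.5905,P[...,1]-.2256)<.085)&(P[...,2]>.06)&(P[...,2]<.095)
q=P[m];print('torch',len(q),pca(q),q[:,2].max())
for o in jars(c,P,.095,.125,(.45,.75,.05,.4)): print(o)
print('floor z',np.nanmedian(P[(np.hypot(P[...,0]-.57,P[...,1]-.2)<.02)],0))
E
```

```text
2.65 [0.6091 0.1959 0.231 ] [[-0.0, -0.167, 0.986], [0.0, 0.986, 0.167], [-1.0, 0.0, -0.0]] F [0.7 0.2 0. ] g 0.0852 q [0.26 0.47 1.62 0.   1.05 0.1 ]
torch 2187 (array([0.61140635, 0.23802246]), array([-0.18452624,  0.98282759]), np.float64(0.10759593890870917), np.float64(0.026117244391947764)) 0.08690546854420356
(np.int32(1385), array([265.,  41.]), array([0.5958, 0.329 , 0.1026]), np.float64(0.1101))
(np.int32(895), array([225., 240.]), array([0.5879, 0.1312, 0.1026]), np.float64(0.11))
floor z [0.57041027 0.20179971 0.30662124]
```

View pics/w1.png

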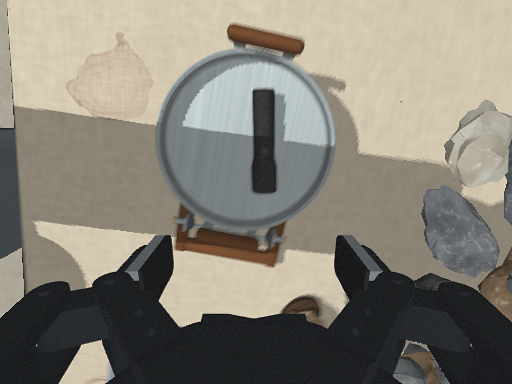

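The wrist view shows the torch inside the tin at about (264,140), both handles, and the hinge at the bottom. It agrees with the top view to within 5 mm. I'll grip the torch.

Call:
drive_tool(
  motion=[
    [[0.01,0.2,0],[0,0,0],60],
    [[0.01,0.2,-0.3],[0,0,0],60],
    [[0.01,0.2,-0.6],[0,0,0],60],
    [[0.01,0.2,-0.75],[0,0,0],60],
    [[0.01,0.2,-0.85],[0,0,0],60],
  ],
)

```text
time_s: 3.32
ee_pos: [0.6101, 0.2335, 0.0595]
tool_rot: [-0.058, 0.705, 0.058, 0.704]
wrist_force: [0.3, 0.5, 0.8]
gripper_width: 0.0601
```

Call:
drive_tool(
  motion=[
    [[0,0,0],[0,0,0],15],
    [[0,0,0],[0,0,0],15],
    [[0,0,0],[0,0,0],15],
    [[0,0,0],[0,0,0],15],
    [[0,0,0],[0,0,0],15],
  ],
)

```text
time_s: 3.95
ee_pos: [0.6117, 0.2341, 0.0624]
tool_rot: [-0.058, 0.704, 0.058, 0.705]
wrist_force: [-0.3, 0.2, 7.7]
gripper_width: 0.0269
```

Call:
drive_tool(
  motion=[
    [[0,0,0],[0,0,0],15],
    [[0,0,0.1],[0,0,0],15],
    [[0,0,0.3],[0,0,0],15],
    [[0,0,0.5],[0,0,0],15],
    [[0,0,0.5],[0,0,0],15],
  ],
)

```text
time_s: 4.58
ee_pos: [0.6129, 0.2345, 0.166]
tool_rot: [-0.057, 0.703, 0.058, 0.707]
wrist_force: [-0.1, -0.5, -1.5]
gripper_width: 0.0269
```

Call:
drive_tool(
  motion=[
    [[-0.25,0.05,0],[0,0,0],15],
    [[-0.5,0.08,0],[0,0,0],15],
    [[-0.75,0.1,0],[0,0,0],15],
    [[-0.98,0.13,0],[0,0,0],15],
    [[-0.98,0.13,-0.2],[0,0,0],15],
  ],
)

```text
time_s: 5.2
ee_pos: [0.4132, 0.2606, 0.1232]
tool_rot: [-0.058, 0.704, 0.059, 0.706]
wrist_force: [1.3, 1.7, -1.8]
gripper_width: 0.0268
```

Call:
drive_tool(
  motion=[
    [[0,0,-0.2],[0,0,0],15],
    [[0,0,-0.4],[0,0,0],15],
    [[0,0,-0.5],[0,0,0],15],
    [[0,0,-0.55],[0,0,0],15],
    [[0,0,-0.55],[0,0,0],15],
  ],
)

```text
time_s: 5.82
ee_pos: [0.4147, 0.2597, 0.0112]
tool_rot: [-0.058, 0.705, 0.058, 0.704]
wrist_force: [0.3, 0.2, -1.4]
gripper_width: 0.0269
```

Call:
drive_tool(
  motion=[
    [[0,0,-0.01],[0,0,0],15],
    [[0,0,-0.02],[0,0,0],15],
    [[0,0,-0.03],[0,0,0],15],
    [[0,0,-0.03],[0,0,0],15],
    [[0,0,-0.03],[0,0,0],15],
  ],
)

```text
time_s: 6.45
ee_pos: [0.4152, 0.26, 0.0057]
tool_rot: [-0.058, 0.704, 0.058, 0.705]
wrist_force: [-1.1, -0.9, 7.0]
gripper_width: 0.0267
```

Call:
drive_tool(
  motion=[
    [[0,0,0],[0,0,0],45],
    [[0,0,0],[0,0,0],60],
    [[0,0,0],[0,0,0],60],
    [[0,0,0],[0,0,0],60],
    [[0,0,0.1],[0,0,0],60],
  ],
)

```text
time_s: 7.08
ee_pos: [0.4141, 0.2594, 0.0246]
tool_rot: [-0.058, 0.705, 0.058, 0.704]
wrist_force: [0.6, -0.7, 0.1]
gripper_width: 0.0602
```

Call:
drive_tool(
  motion=[
    [[0,0,0.3],[0,0,0],60],
    [[0,0,0.6],[0,0,0],60],
    [[0,0,0.9],[0,0,0.0],60],
    [[0,0,1],[0,0,0.0],60],
    [[0,0,1],[0,0,0.0],60],
  ],
)

```text
time_s: 7.7
ee_pos: [0.4156, 0.2603, 0.2268]
tool_rot: [-0.057, 0.704, 0.058, 0.706]
wrist_force: [0.1, -0.5, -0.3]
gripper_width: 0.0599
```

```bash
python3 - <<'E'
from h import *
st()
c=cam('wrist');P=pts(c);save('w2.png',c['color'])
hsv=cv2.cvtColor(c['color'],cv2.COLOR_RGB2HSV)
m=(hsv[...,2]<75)&(P[...,0]<.5)&(P[...,2]>.01)&(P[...,2]<.05)
n,l,s,ce=cv2.connectedComponentsWithStats(m.astype(np.uint8))
for i in range(1,n):
    if s[i,4]>200: q=P[l==i];print(s[i],pca(q),q[:,2].max())
E
```

```text
7.7 [0.4156 0.2603 0.2268] [[0.003, -0.163, 0.987], [0.002, 0.987, 0.163], [-1.0, 0.001, 0.003]] F [ 0.1 -0.5 -0.3] g 0.0599 q [0.5  0.26 1.96 0.   0.92 0.33]
[ 242  127   22   85 1558] (array([0.41306622, 0.26247439]), array([-0.16953263,  0.98552458]), np.float64(0.10855165125372854), np.float64(0.028068483342766706)) 0.02955246689674712
[   0  231   48  108 2828] (array([0.10606053, 0.0408207 ]), array([-0.04637307,  0.99892419]), np.float64(0.15497182709355947), np.float64(0.06167273173333607)) 0.04997057741044436
```

The torch is on the table at (0.413, 0.261). Next is the near handle.

Call:
drive_tool(
  motion=[
    [[0.17,-0.13,0],[0,0,0.05],60],
    [[0.34,-0.26,0],[0,0,0.1],60],
    [[0.52,-0.4,0],[0,0,0.15],60],
    [[0.7,-0.53,0],[0,0,0.19],60],
    [[0.86,-0.65,0],[0,0,0.22],60],
  ],
)

```text
time_s: 8.38
ee_pos: [0.5872, 0.1285, 0.2231]
tool_rot: [-0.294, 0.644, 0.295, 0.642]
wrist_force: [-0.3, 1.2, -0.4]
gripper_width: 0.0601
```

Call:
drive_tool(
  motion=[
    [[0,0,0],[0,0,0.05],60],
    [[0,0,0],[0,0,0.1],60],
    [[0,0,0],[0,0,0.15],60],
    [[0,0,0],[0,0,0.19],60],
    [[0,0,0],[0,0,0.215],60],
  ],
)

```text
time_s: 9.0
ee_pos: [0.586, 0.1297, 0.2231]
tool_rot: [-0.49, 0.51, 0.491, 0.508]
wrist_force: [-0.7, 0.7, 0.0]
gripper_width: 0.0601
```

```bash
python3 - <<'E'
from h import *
st()
c=cam('wrist');P=pts(c)
for o in jars(c,P,.095,.125,(.45,.75,.05,.4)): print(o)
m=(P[...,2]>.1)&(P[...,2]<.12)&(abs(P[...,0]-.59)<.06)&(abs(P[...,1]-.13)<.03); print(pca(P[m]))
c=cam('top');P=pts(c)
for o in jars(c,P,.095,.125,(.45,.75,.05,.4)): print(o)
E
```

```text
9.0 [0.586  0.1297 0.2231] [[-0.003, -0.999, 0.037], [-0.001, 0.037, 0.999], [-1.0, 0.003, -0.001]] F [-0.7  0.7  0. ] g 0.0601 q [ 0.17  0.42  1.72  0.    1.   -1.37]
(np.int32(882), array([255., 190.]), array([0.5876, 0.1306, 0.1027]), np.float64(0.1103))
(np.int32(1325), array([454., 190.]), array([0.5956, 0.3282, 0.1024]), np.float64(0.1097))
(array([0.58769554, 0.13060799]), array([-0.99909536,  0.04252612]), np.float64(0.06931195568101227), np.float64(0.012744326053721815))
```

Call:
drive_tool(
  motion=[
    [[0.01,0,-0.25],[0,0,0],60],
    [[0.01,0,-0.5],[0,0,0],60],
    [[0.01,0,-0.6],[0,0,0],60],
    [[0.01,0,-0.68],[0,0,0],60],
    [[0.01,0,-0.68],[0,0,0],60],
  ],
)

```text
time_s: 9.72
ee_pos: [0.5881, 0.1297, 0.088]
tool_rot: [-0.489, 0.511, 0.49, 0.509]
wrist_force: [0.2, -0.8, 0.2]
gripper_width: 0.0599
```

Call:
drive_tool(
  motion=[
    [[0,0,0],[0,0,0],5],
    [[0,0,0],[0,0,0],5],
    [[0,0,0],[0,0,0],5],
    [[0,0,0],[0,0,0],5],
    [[0,0,0],[0,0,0],5],
  ],
)

```text
time_s: 10.35
ee_pos: [0.5895, 0.1308, 0.0903]
tool_rot: [-0.49, 0.509, 0.49, 0.511]
wrist_force: [-1.9, 7.9, 5.4]
gripper_width: 0.0115
```

Call:
drive_tool(
  motion=[
    [[0,-0.006,0.03],[0,0,0],5],
    [[0,-0.015,0.06],[0,0,0],5],
    [[0,-0.025,0.085],[0,0,0],5],
    [[0,-0.036,0.106],[0,0,0],5],
    [[0,-0.036,0.106],[0,0,0],5],
  ],
)

```text
time_s: 10.98
ee_pos: [0.5892, 0.1238, 0.1114]
tool_rot: [-0.49, 0.509, 0.49, 0.511]
wrist_force: [0.1, 12.7, -1.4]
gripper_width: 0.0113
```

```bash
python3 - <<'E'
from h import *
st()
c=cam('side');P=pts(c);save('s2.png',cv2.resize(c['color'][110:210,200:330],None,fx=5,fy=5))
c=cam('wrist');P=pts(c)
for o in jars(c,P,.095,.17,(.45,.75,.25,.4)): print(o)
E
```

```text
10.97 [0.5892 0.1238 0.1114] [[0.001, -0.999, 0.041], [0.002, 0.041, 0.999], [-1.0, -0.001, 0.002]] F [ 0.1 12.7 -1.4] g 0.0113 q [ 0.16  0.55  1.82  0.    0.77 -1.38]
(np.int32(294), array([502.,  76.]), array([0.5056, 0.2577, 0.0991]), np.float64(0.1031))
(np.int32(531), array([495., 322.]), array([0.6592, 0.2837, 0.0992]), np.float64(0.1034))
```

View pics/s2.png

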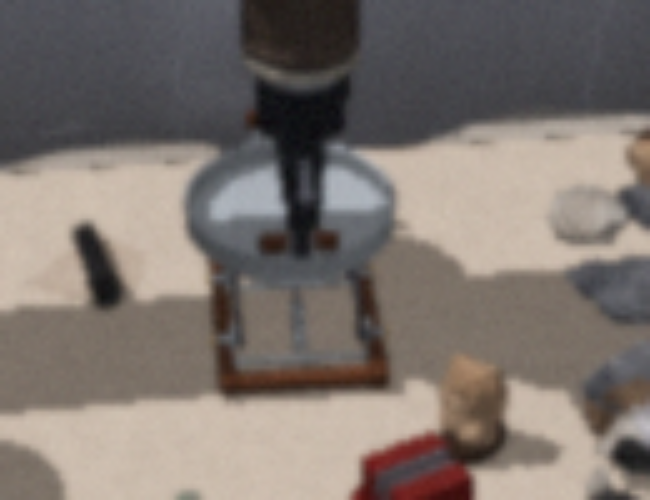

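The side crop shows the gripper holding the near handle bar at about (300,240), with the tin raised. The rim is 21 mm up, as planned. I'll continue along the arc.

Call:
drive_tool(
  motion=[
    [[0,-0.02,0.035],[0,0,0],5],
    [[0,-0.042,0.065],[0,0,0],5],
    [[0,-0.066,0.091],[0,0,0],5],
    [[0,-0.095,0.115],[0,0,0],5],
    [[0,-0.125,0.135],[0,0,0],5],
  ],
)

```text
time_s: 11.7
ee_pos: [0.5886, 0.0992, 0.1389]
tool_rot: [-0.489, 0.509, 0.49, 0.511]
wrist_force: [-9.1, 16.3, 16.6]
gripper_width: 0.0114
```

Call:
drive_tool(
  motion=[
    [[0,-0.03,0.016],[0,0,0],5],
    [[0,-0.06,0.025],[0,0,0],5],
    [[-0.005,-0.106,0.038],[0,0,0],5],
    [[-0.005,-0.14,0.044],[0,0,0],5],
    [[-0.005,-0.18,0.045],[0,0,0],5],
  ],
)

```text
time_s: 12.32
ee_pos: [0.588, 0.0627, 0.1509]
tool_rot: [-0.49, 0.509, 0.49, 0.511]
wrist_force: [-26.6, 5.9, 74.4]
gripper_width: 0.0115
```

Call:
drive_tool(
  motion=[
    [[0,-0.025,0],[0,0,0],5],
    [[0,-0.05,-0.003],[0,0,0],5],
    [[-0.002,-0.075,-0.004],[0,0,0],5],
    [[-0.002,-0.08,-0.004],[0,0,0],5],
    [[-0.002,-0.08,-0.004],[0,0,0],5],
  ],
)

```text
time_s: 12.95
ee_pos: [0.5874, 0.0463, 0.1505]
tool_rot: [-0.49, 0.509, 0.489, 0.511]
wrist_force: [-25.1, 5.1, 73.9]
gripper_width: 0.0115
```

Joint travel matches full open (−84.5 mm, +60 mm). The commanded z is about 7 mm too low, so I'll relieve that and then release.

Call:
drive_tool(
  motion=[
    [[0,0,0.01],[0,0,0],5],
    [[0,0,0.02],[0,0,0],5],
    [[0,0,0.03],[0,0,0],5],
    [[0,0,0.035],[0,0,0],5],
    [[0,0,0.035],[0,0,0],5],
  ],
)

```text
time_s: 13.58
ee_pos: [0.5862, 0.0466, 0.1519]
tool_rot: [-0.489, 0.51, 0.491, 0.51]
wrist_force: [-1.3, 10.5, -16.0]
gripper_width: 0.0115
```

Call:
drive_tool(
  motion=[
    [[0,0,0],[0,0,0],25],
    [[0,0,0],[0,0,0],40],
    [[0,0,0],[0,0,0],40],
    [[0,0,0.1],[0,0,0],40],
    [[0,0,0.35],[0,0,0],40],
  ],
)

```text
time_s: 14.2
ee_pos: [0.5861, 0.0454, 0.2218]
tool_rot: [-0.489, 0.511, 0.491, 0.509]
wrist_force: [1.7, -0.4, 0.1]
gripper_width: 0.0399
```

Call:
drive_tool(
  motion=[
    [[0.0,-0.2,0.2],[0,0,-0.05],60],
    [[0,-0.5,0.2],[0,0,-0.1],60],
    [[0,-0.8,0.2],[0,0,-0.15],60],
    [[0,-1,0.2],[0,0,-0.15],60],
    [[0,-1,0.2],[0,0,-0.15],60],
  ],
)

```text
time_s: 14.82
ee_pos: [0.5873, -0.1573, 0.2628]
tool_rot: [-0.357, 0.611, 0.356, 0.611]
wrist_force: [-1.0, 1.3, 0.0]
gripper_width: 0.0599
```

```bash
python3 - <<'E'
from h import *
st()
c=cam('top');P=pts(c);save('t2.png',cv2.resize(c['color'][120:270,90:400],None,fx=2.5,fy=2.5))
for o in jars(c,P,.15,.19,(.45,.75,.0,.4)): print(o)
for o in jars(c,P,0.015,0.09,(0.38,0.58,-0.45,0.01)): print(o)
E
```

```text
14.82 [ 0.5873 -0.1573  0.2628] [[0.0, -0.87, 0.492], [-0.001, 0.492, 0.87], [-1.0, -0.001, -0.0]] F [-1.   1.3  0. ] g 0.0599 q [-0.31  0.39  1.66 -0.    1.09 -1.37]
(np.int32(135), array([141., 186.]), array([0.5924, 0.241 , 0.1638]), np.float64(0.1741))
(np.int32(119), array([213., 186.]), array([0.5843, 0.0423, 0.1659]), np.float64(0.1753))
(np.int32(287), array([362., 202.]), array([ 0.5383, -0.4057,  0.0465]), np.float64(0.0774))
(np.int32(264), array([274., 226.]), array([ 0.4704, -0.1332,  0.0485]), np.float64(0.0779))
(np.int32(289), array([365., 228.]), array([ 0.4603, -0.4092,  0.0475]), np.float64(0.0777))
(np.int32(263), array([309., 230.]), array([ 0.4586, -0.2367,  0.0483]), np.float64(0.0779))
```

View pics/t2.png

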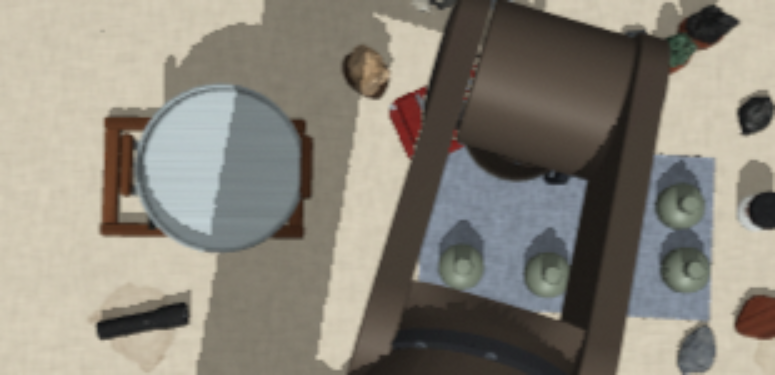

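The stand has snapped open, and the torch is still at about (145,320) in the crop. One jar was knocked from (0.473, −0.209) to about (0.459, −0.237); the arm hides another. I'll move to a viewing pose over the mat with the jaws along x.

Call:
drive_tool(
  motion=[
    [[-0.05,-0.13,0.04],[0,0,-0.034],60],
    [[-0.1,-0.26,0.08],[0,0,-0.068],60],
    [[-0.15,-0.39,0.12],[0,0,-0.1],60],
    [[-0.2,-0.52,0.16],[0,0,-0.135],60],
    [[-0.25,-0.65,0.2],[0,0,-0.168],60],
  ],
)

```text
time_s: 15.5
ee_pos: [0.5375, -0.2838, 0.3031]
tool_rot: [-0.185, 0.682, 0.185, 0.683]
wrist_force: [1.1, 0.1, 0.2]
gripper_width: 0.0598
```

Call:
drive_tool(
  motion=[
    [[-0.05,-0.13,0],[0,0,-0.034],60],
    [[-0.1,-0.26,0],[0,0,-0.068],60],
    [[-0.15,-0.39,0],[0,0,-0.1],60],
    [[-0.2,-0.52,0],[0,0,-0.135],60],
    [[-0.25,-0.65,0],[0,0,-0.168],60],
  ],
)

```text
time_s: 16.12
ee_pos: [0.4878, -0.4139, 0.3028]
tool_rot: [-0.0, 0.707, 0.001, 0.707]
wrist_force: [0.6, -0.4, 0.6]
gripper_width: 0.0598
```

```bash
cat >> h.py <<'E'
def knobs(c,z0,box):
    P=pts(c); m=(P[...,2]>z0+.054)&(P[...,2]<z0+.08)&(P[...,0]>box[0])&(P[...,0]<box[1])&(P[...,1]>box[2])&(P[...,1]<box[3])
    n,l,s,ce=cv2.connectedComponentsWithStats(m.astype(np.uint8)); r=[]
    for i in range(1,n):
        if s[i,4]<20: continue
        q=P[l==i]; top=q[:,2]>np.percentile(q[:,2],95)-.006
        r.append(q[top][:,:2].mean(0)); print('knob px',np.round(ce[i]),'n',s[i,4],'bbox',np.round((q.min(0)+q.max(0))[:2]/2,4),'top',np.round(r[-1],4),'size',np.round(np.ptp(q,0),3),'zmax',round(np.percentile(q[:,2],95),4))
    return r
E
python3 - <<'E'
from h import *
st()
c=cam('wrist');save('w3.png',c['color'])
knobs(c,0.003,(.36,.6,-.5,-.05))
print('mat z',np.nanmedian(pts(c)[...,2]))
c=cam('top'); print('top'); knobs(c,0.003,(.36,.6,-.5,-.05))
E
```

```text
16.12 [ 0.4878 -0.4139  0.3028] [[0.0, -0.002, 1.0], [0.0, 1.0, 0.002], [-1.0, 0.0, 0.0]] F [ 0.6 -0.4  0.6] g 0.0598 q [-0.75  0.41  1.53  0.    1.2  -0.75]
knob px [231.  25.] n 312 bbox [ 0.4582 -0.2366] top [ 0.4586 -0.2368] size [0.021 0.02  0.016] zmax 0.0727
knob px [232.  82.] n 251 bbox [ 0.4588 -0.3016] top [ 0.4595 -0.3017] size [0.021 0.021 0.017] zmax 0.0729
knob px [290. 159.] n 208 bbox [ 0.5378 -0.4021] top [ 0.5379 -0.4022] size [0.02  0.021 0.017] zmax 0.0728
knob px [235. 162.] n 204 bbox [ 0.4602 -0.405 ] top [ 0.4602 -0.4049] size [0.021 0.021 0.016] zmax 0.0727
knob px [281. 218.] n 346 bbox [ 0.5282 -0.489 ] top [ 0.5284 -0.49  ] size [0.045 0.022 0.008] zmax 0.0627
mat z 8.517734104743213e-05
top
knob px [394. 204.] n 60 bbox [ 0.5282 -0.4905] top [ 0.5286 -0.4913] size [0.042 0.019 0.01 ] zmax 0.0662
knob px [365. 201.] n 47 bbox [ 0.539  -0.4055] top [ 0.5386 -0.406 ] size [0.019 0.02  0.018] zmax 0.0762
knob px [275. 226.] n 43 bbox [ 0.4714 -0.1327] top [ 0.4706 -0.1319] size [0.018 0.018 0.02 ] zmax 0.0773
knob px [333. 229.] n 46 bbox [ 0.4597 -0.3037] top [ 0.4585 -0.3044] size [0.021 0.019 0.022] zmax 0.0759
knob px [368. 227.] n 49 bbox [ 0.4599 -0.4084] top [ 0.4602 -0.4082] size [0.021 0.019 0.017] zmax 0.0757
knob px [311. 230.] n 46 bbox [ 0.4584 -0.2383] top [ 0.458  -0.2383] size [0.021 0.02  0.019] zmax 0.0757
```

View pics/w3.png

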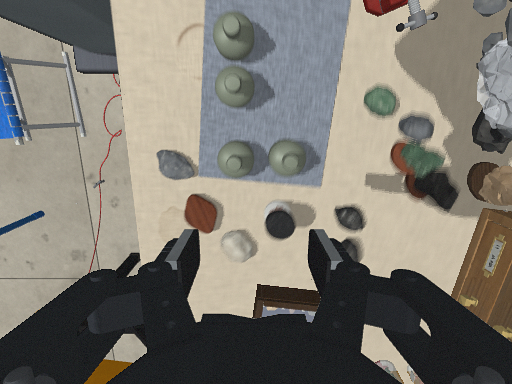

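The wrist view shows four jars at (235,37), (235,87), (237,160) and (287,157). The chip jar is at (280,220), clear of the jars. I'll pick the jar at (0.538, −0.402) first and put it in the centre.

Call:
drive_tool(
  motion=[
    [[0.1,0.03,-0.2],[0,0,0],45],
    [[0.25,0.06,-0.4],[0,0,0],45],
    [[0.25,0.06,-0.65],[0,0,0],45],
    [[0.25,0.06,-0.9],[0,0,0],45],
    [[0.25,0.06,-0.9],[0,0,0],45],
  ],
)

```text
time_s: 16.85
ee_pos: [0.5361, -0.3993, 0.1195]
tool_rot: [-0.001, 0.709, 0.004, 0.705]
wrist_force: [0.0, 0.8, 0.3]
gripper_width: 0.0449
```

Call:
drive_tool(
  motion=[
    [[0,0,-0.12],[0,0,0],45],
    [[0,0,-0.25],[0,0,0],45],
    [[0,0,-0.36],[0,0,0],45],
    [[0,0,-0.36],[0,0,0],20],
    [[0,0,-0.36],[0,0,0],10],
  ],
)

```text
time_s: 17.48
ee_pos: [0.5386, -0.4028, 0.0529]
tool_rot: [-0.002, 0.706, 0.001, 0.708]
wrist_force: [-0.9, -0.2, -1.7]
gripper_width: 0.0195
```

Call:
drive_tool(
  motion=[
    [[0,0,0],[0,0,0],10],
    [[0,0,0],[0,0,0],10],
    [[0,0,0],[0,0,0],10],
    [[0,0,0.02],[0,0,0],10],
    [[0,0,0.05],[0,0,0],10],
  ],
)

```text
time_s: 18.1
ee_pos: [0.5373, -0.4024, 0.0612]
tool_rot: [-0.001, 0.707, 0.001, 0.707]
wrist_force: [-0.2, -0.1, -2.1]
gripper_width: 0.0194
```

Call:
drive_tool(
  motion=[
    [[0,0,0.3],[0,0,0],10],
    [[0,0,0.6],[0,0,0],10],
    [[0,0.15,0.85],[0,0,0],10],
    [[0,0.35,1],[0,0,0],10],
    [[0,0.6,1],[0,0,0],10],
  ],
)

```text
time_s: 18.73
ee_pos: [0.5384, -0.2824, 0.264]
tool_rot: [-0.002, 0.706, 0.0, 0.709]
wrist_force: [0.6, 0.5, -2.4]
gripper_width: 0.0191
```

Call:
drive_tool(
  motion=[
    [[0,0.2,0.05],[0,0,0],10],
    [[0.05,0.4,0.05],[0,0,0],10],
    [[0.1,0.6,0.05],[0,0,0],10],
    [[0.15,0.8,0.05],[0,0,0],10],
    [[0.2,1,0.05],[0,0,0],10],
  ],
)

```text
time_s: 19.35
ee_pos: [0.5775, -0.0811, 0.2712]
tool_rot: [-0.001, 0.707, 0.001, 0.707]
wrist_force: [0.3, -0.4, -2.1]
gripper_width: 0.0191
```

Call:
drive_tool(
  motion=[
    [[0.02,0.25,0],[0,0,0],10],
    [[0.03,0.5,0],[0,0,0],10],
    [[0.05,0.75,0],[0,0,0],10],
    [[0.05,1,0],[0,0,0],10],
    [[0.05,1,0],[0,0,0],10],
  ],
)

```text
time_s: 19.98
ee_pos: [0.5871, 0.1208, 0.271]
tool_rot: [-0.002, 0.707, 0.003, 0.707]
wrist_force: [0.5, 0.4, -2.0]
gripper_width: 0.019
```

Call:
drive_tool(
  motion=[
    [[0,0.1,0],[0,0,0],10],
    [[0,0.14,0],[0,0,0],10],
    [[0,0.14,0],[0,0,0],10],
    [[0,0.14,0],[0,0,0],10],
    [[0,0.14,0],[0,0,0],10],
  ],
)

```text
time_s: 20.6
ee_pos: [0.5875, 0.1451, 0.2707]
tool_rot: [-0.001, 0.707, 0.001, 0.707]
wrist_force: [0.7, -0.8, -2.2]
gripper_width: 0.0191
```

```bash
python3 - <<'E'
from h import *
st()
c=cam('wrist');save('w4.png',c['color']); P=pts(c)
for o in jars(c,P,.15,.19,(.45,.75,-.05,.4)): print(o)
m=(P[...,2]>.136)&(P[...,2]<.15)&(np.hypot(P[...,0]-.588,P[...,1]-.1455)<.11)&(np.hypot(P[...,0]-.588,P[...,1]-.1455)>.08)
q=P[m]; A=np.c_[2*q[:,:2],np.ones(len(q))]; s=np.linalg.lstsq(A,(q[:,:2]**2).sum(1),rcond=None)[0]; print('rim',len(q),s[:2],np.sqrt(s[2]+s[:2]@s[:2]))
m=np.hypot(P[...,0]-.588,P[...,1]-.18)<.03; print('floor',np.nanmedian(P[m&(P[...,2]<.14)][:,2]))
E
```

```text
20.6 [0.5875 0.1451 0.2707] [[-0.0, -0.003, 1.0], [-0.0, 1.0, 0.003], [-1.0, -0.0, -0.0]] F [ 0.7 -0.8 -2.2] g 0.0191 q [ 0.19  0.38  1.66 -0.    1.1   0.19]
(np.int32(1401), array([261.,  78.]), array([0.5925, 0.2449, 0.164 ]), np.float64(0.1713))
(np.int32(648), array([254., 282.]), array([0.587 , 0.0474, 0.1623]), np.float64(0.1717))
rim 2413 [0.58847052 0.14589357] 0.09317218521587471
floor 0.1175175576361841
```

View pics/w4.png

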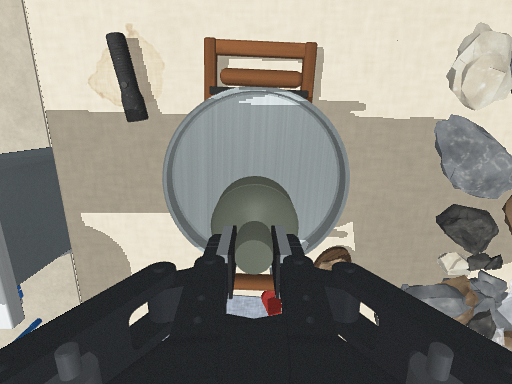

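The jar hangs upright over the tin, and the rim fit puts the centre at (0.5885, 0.1459). I'll lower it.

Call:
drive_tool(
  motion=[
    [[0.005,0.005,-0.15],[0,0,0],10],
    [[0.005,0.005,-0.3],[0,0,0],10],
    [[0.005,0.005,-0.42],[0,0,0],10],
    [[0.005,0.005,-0.5],[0,0,0],10],
    [[0.005,0.005,-0.51],[0,0,0],10],
  ],
)

```text
time_s: 21.28
ee_pos: [0.5882, 0.1464, 0.168]
tool_rot: [-0.001, 0.707, 0.001, 0.707]
wrist_force: [0.7, 0.6, -1.2]
gripper_width: 0.0195
```

Call:
drive_tool(
  motion=[
    [[0,0,0],[0,0,0],10],
    [[0,0,-0.005],[0,0,0],10],
    [[0,0,-0.01],[0,0,0],10],
    [[0,0,-0.01],[0,0,0],10],
    [[0,0,-0.01],[0,0,0],10],
  ],
)

```text
time_s: 21.9
ee_pos: [0.589, 0.1468, 0.1674]
tool_rot: [-0.001, 0.707, 0.001, 0.708]
wrist_force: [-0.1, 0.8, 6.5]
gripper_width: 0.0192
```

Call:
drive_tool(
  motion=[
    [[0,0,0],[0,0,0],35],
    [[0,0,0],[0,0,0],45],
    [[0,0,0.1],[0,0,0],45],
    [[0,0,0.3],[0,0,0],45],
    [[0,0,0.4],[0,0,0],45],
  ],
)

```text
time_s: 22.52
ee_pos: [0.589, 0.1467, 0.2485]
tool_rot: [-0.001, 0.706, 0.001, 0.708]
wrist_force: [0.8, 0.4, -0.0]
gripper_width: 0.0453
```

Call:
drive_tool(
  motion=[
    [[-0.04,-0.2,0],[0,0,0],45],
    [[-0.08,-0.4,0],[0,0,0],45],
    [[-0.13,-0.6,0],[0,0,0],45],
    [[-0.18,-0.8,0],[0,0,0],45],
    [[-0.22,-1,0],[0,0,0],45],
  ],
)

```text
time_s: 23.15
ee_pos: [0.5439, -0.0546, 0.2467]
tool_rot: [-0.001, 0.707, 0.001, 0.707]
wrist_force: [1.5, 0.1, -0.7]
gripper_width: 0.045
```

Call:
drive_tool(
  motion=[
    [[-0.04,-0.2,0],[0,0,0],45],
    [[-0.08,-0.4,0],[0,0,0],45],
    [[-0.13,-0.6,0],[0,0,0],45],
    [[-0.18,-0.8,0],[0,0,0],45],
    [[-0.22,-1,0],[0,0,0],45],
  ],
)

```text
time_s: 23.78
ee_pos: [0.4999, -0.2546, 0.2467]
tool_rot: [-0.001, 0.707, 0.001, 0.707]
wrist_force: [0.8, -1.0, 1.2]
gripper_width: 0.045
```

Call:
drive_tool(
  motion=[
    [[-0.05,-0.2,0],[0,0,0],45],
    [[-0.1,-0.4,0],[0,0,0],45],
    [[-0.15,-0.6,0],[0,0,0],45],
    [[-0.2,-0.76,0],[0,0,0],45],
    [[-0.2,-0.76,-0.2],[0,0,0],45],
  ],
)

```text
time_s: 24.4
ee_pos: [0.4611, -0.409, 0.2085]
tool_rot: [-0.002, 0.706, -0.001, 0.708]
wrist_force: [0.0, -0.2, -0.8]
gripper_width: 0.0452
```

```bash
python3 - <<'E'
from h import *
st()
c=cam('wrist');knobs(c,0.003,(.36,.6,-.45,-.05))
c=cam('top');knobs(c,0.118,(.48,.7,0.06,.23));knobs(c,0.003,(.36,.6,-.45,-.05))
E
```

```text
24.4 [ 0.4611 -0.409   0.2085] [[0.004, -0.002, 1.0], [-0.004, 1.0, 0.002], [-1.0, -0.004, 0.004]] F [ 0.  -0.2 -0.8] g 0.0452 q [-0.77  0.45  1.71 -0.    0.98 -0.78]
knob px [251.   5.] n 215 bbox [ 0.458  -0.2428] top [ 0.4583 -0.2437] size [0.02  0.008 0.017] zmax 0.0722
knob px [252.  73.] n 460 bbox [ 0.4589 -0.3014] top [ 0.4592 -0.3018] size [0.021 0.022 0.016] zmax 0.0728
knob px [253. 179.] n 354 bbox [ 0.4599 -0.4054] top [ 0.4599 -0.4048] size [0.021 0.022 0.016] zmax 0.0726
knob px [175. 185.] n 54 bbox [0.5875 0.1414] top [0.5888 0.142 ] size [0.019 0.019 0.015] zmax 0.1903
knob px [275. 226.] n 42 bbox [ 0.4715 -0.1326] top [ 0.4704 -0.1333] size [0.018 0.018 0.01 ] zmax 0.0747
knob px [333. 229.] n 47 bbox [ 0.4597 -0.3039] top [ 0.4585 -0.3042] size [0.021 0.019 0.021] zmax 0.0761
knob px [368. 228.] n 48 bbox [ 0.4599 -0.408 ] top [ 0.4606 -0.4088] size [0.021 0.021 0.021] zmax 0.076
knob px [311. 230.] n 47 bbox [ 0.4584 -0.2384] top [ 0.458  -0.2396] size [0.021 0.02  0.019] zmax 0.0762
```

Call:
drive_tool(
  motion=[
    [[0,0,-0.3],[0,0,0],45],
    [[0,0,-0.55],[0,0,0],45],
    [[0,0,-0.7],[0,0,0],45],
    [[0,0,-0.78],[0,0,0],45],
    [[0,0,-0.78],[0,0,0],45],
  ],
)

```text
time_s: 25.12
ee_pos: [0.4606, -0.4051, 0.0508]
tool_rot: [-0.001, 0.707, 0.002, 0.707]
wrist_force: [-0.2, -0.2, -0.1]
gripper_width: 0.0453
```

Call:
drive_tool(
  motion=[
    [[0,0,0],[0,0,0],20],
    [[0,0,0],[0,0,0],10],
    [[0,0,0],[0,0,0],10],
    [[0,0,0],[0,0,0],10],
    [[0,0,0.05],[0,0,0],10],
  ],
)

```text
time_s: 25.75
ee_pos: [0.4605, -0.4054, 0.0616]
tool_rot: [-0.001, 0.707, 0.001, 0.707]
wrist_force: [-0.3, -0.4, -1.5]
gripper_width: 0.0194
```

Call:
drive_tool(
  motion=[
    [[0,0,0.2],[0,0,0],10],
    [[0,0,0.45],[0,0,0],10],
    [[0,0,0.7],[0,0,0],10],
    [[0,0,0.9],[0,0,0],10],
    [[0,0,1],[0,0,0],10],
  ],
)

```text
time_s: 26.38
ee_pos: [0.461, -0.4059, 0.2647]
tool_rot: [-0.002, 0.706, 0.0, 0.708]
wrist_force: [-0.0, 0.1, -2.2]
gripper_width: 0.0193
```

Call:
drive_tool(
  motion=[
    [[0.06,0.2,0.05],[0,0,0],10],
    [[0.12,0.4,0.05],[0,0,0],10],
    [[0.18,0.6,0.05],[0,0,0],10],
    [[0.25,0.8,0.05],[0,0,0],10],
    [[0.32,1,0.05],[0,0,0],10],
  ],
)

```text
time_s: 27.0
ee_pos: [0.5247, -0.2041, 0.272]
tool_rot: [-0.001, 0.707, 0.001, 0.708]
wrist_force: [0.5, -0.7, -1.7]
gripper_width: 0.0193
```

Call:
drive_tool(
  motion=[
    [[0.06,0.2,0],[0,0,0],10],
    [[0.12,0.4,0],[0,0,0],10],
    [[0.18,0.6,0],[0,0,0],10],
    [[0.25,0.8,0],[0,0,0],10],
    [[0.32,1,0],[0,0,0],10],
  ],
)

```text
time_s: 27.62
ee_pos: [0.5887, -0.004, 0.272]
tool_rot: [-0.001, 0.707, 0.001, 0.708]
wrist_force: [0.2, -0.7, -2.4]
gripper_width: 0.0194
```

Call:
drive_tool(
  motion=[
    [[0.08,0.2,0],[0,0,0],10],
    [[0.16,0.4,0],[0,0,0],10],
    [[0.24,0.6,0],[0,0,0],10],
    [[0.305,0.76,0],[0,0,0],10],
    [[0.305,0.76,0],[0,0,0],10],
  ],
)

```text
time_s: 28.25
ee_pos: [0.6498, 0.1489, 0.2716]
tool_rot: [-0.002, 0.707, 0.002, 0.707]
wrist_force: [0.8, -0.2, -1.5]
gripper_width: 0.0191
```

Call:
drive_tool(
  motion=[
    [[0,0,-0.1],[0,0,0],10],
    [[0,0,-0.25],[0,0,0],10],
    [[0,0,-0.4],[0,0,0],10],
    [[0,0,-0.49],[0,0,0],10],
    [[0,0,-0.52],[0,0,0],10],
  ],
)

```text
time_s: 28.88
ee_pos: [0.6491, 0.1462, 0.1666]
tool_rot: [-0.001, 0.707, 0.001, 0.707]
wrist_force: [-7.5, -1.9, 26.8]
gripper_width: 0.0193
```

Call:
drive_tool(
  motion=[
    [[0,0,-0.005],[0,0,0],10],
    [[0,0,-0.005],[0,0,0],10],
    [[0,0,-0.005],[0,0,0],30],
    [[0,0,-0.005],[0,0,0],40],
    [[0,0,-0.005],[0,0,0],40],
  ],
)

```text
time_s: 29.5
ee_pos: [0.6497, 0.1466, 0.166]
tool_rot: [-0.001, 0.707, 0.001, 0.707]
wrist_force: [-0.3, -0.0, -0.3]
gripper_width: 0.0399
```

Call:
drive_tool(
  motion=[
    [[0,0,0.1],[0,0,0],40],
    [[0,0,0.25],[0,0,0],40],
    [[-0.05,-0.15,0.4],[0,0,0],45],
    [[-0.1,-0.4,0.4],[0,0,0],45],
    [[-0.15,-0.6,0.4],[0,0,0],45],
  ],
)

```text
time_s: 30.12
ee_pos: [0.6193, 0.0253, 0.2463]
tool_rot: [-0.002, 0.707, 0.001, 0.707]
wrist_force: [-0.1, 0.7, 0.2]
gripper_width: 0.0454
```

Call:
drive_tool(
  motion=[
    [[-0.08,-0.17,0],[0,0,0],45],
    [[-0.16,-0.34,0],[0,0,0],45],
    [[-0.24,-0.5,0],[0,0,0],45],
    [[-0.32,-0.67,0],[0,0,0],45],
    [[-0.4,-0.84,0],[0,0,0],45],
  ],
)

```text
time_s: 30.75
ee_pos: [0.5389, -0.1424, 0.2458]
tool_rot: [-0.001, 0.707, 0.001, 0.707]
wrist_force: [-0.0, -0.7, 0.4]
gripper_width: 0.0449
```

Call:
drive_tool(
  motion=[
    [[-0.1,-0.2,0],[0,0,0],45],
    [[-0.2,-0.4,0],[0,0,0],45],
    [[-0.3,-0.6,0],[0,0,0],45],
    [[-0.4,-0.8,0],[0,0,0],45],
    [[-0.4,-0.8,-0.1],[0,0,0],45],
  ],
)

```text
time_s: 31.38
ee_pos: [0.4591, -0.3045, 0.2267]
tool_rot: [-0.001, 0.706, -0.001, 0.708]
wrist_force: [0.9, 1.0, 0.3]
gripper_width: 0.0453
```

```bash
python3 - <<'E'
from h import *
st()
c=cam('wrist');knobs(c,0.003,(.36,.6,-.45,-.05))
c=cam('top');knobs(c,0.118,(.48,.7,0.06,.23))
E
```

```text
31.38 [ 0.4591 -0.3045  0.2267] [[0.002, -0.001, 1.0], [-0.002, 1.0, 0.001], [-1.0, -0.002, 0.002]] F [0.9 1.  0.3] g 0.0453 q [-0.64  0.35  1.83 -0.    0.96 -0.64]
knob px [267.   7.] n 335 bbox [ 0.4713 -0.1349] top [ 0.4711 -0.1348] size [0.021 0.012 0.016] zmax 0.0727
knob px [253. 116.] n 348 bbox [ 0.4582 -0.2355] top [ 0.4582 -0.2356] size [0.02  0.022 0.008] zmax 0.0727
knob px [254. 176.] n 313 bbox [ 0.4594 -0.3008] top [ 0.4591 -0.3004] size [0.022 0.021 0.016] zmax 0.0728
knob px [175. 164.] n 56 bbox [0.6479 0.1427] top [0.6477 0.1426] size [0.021 0.022 0.016] zmax 0.1893
knob px [175. 185.] n 54 bbox [0.5874 0.1414] top [0.5879 0.1419] size [0.02  0.019 0.016] zmax 0.1894
```

Call:
drive_tool(
  motion=[
    [[0,0,-0.3],[0,0,0],45],
    [[0,0,-0.55],[0,0,0],45],
    [[0,0,-0.75],[0,0,0],45],
    [[0,0,-0.87],[0,0,0],45],
    [[0,0,-0.87],[0,0,0],45],
  ],
)

```text
time_s: 32.1
ee_pos: [0.4591, -0.3004, 0.0507]
tool_rot: [-0.001, 0.708, 0.002, 0.706]
wrist_force: [0.9, 0.7, 0.3]
gripper_width: 0.0452
```

Call:
drive_tool(
  motion=[
    [[0,0,0],[0,0,0],20],
    [[0,0,0],[0,0,0],10],
    [[0,0,0],[0,0,0],10],
    [[0,0,0],[0,0,0],10],
    [[0,0,0.05],[0,0,0],10],
  ],
)

```text
time_s: 32.72
ee_pos: [0.4596, -0.3014, 0.0626]
tool_rot: [-0.001, 0.707, 0.001, 0.707]
wrist_force: [0.0, 0.3, -2.5]
gripper_width: 0.0189
```

Call:
drive_tool(
  motion=[
    [[0,0,0.2],[0,0,0],10],
    [[0,0,0.45],[0,0,0],10],
    [[0,0,0.7],[0,0,0],10],
    [[0,0,0.9],[0,0,0],10],
    [[0,0,1],[0,0,0],10],
  ],
)

```text
time_s: 33.35
ee_pos: [0.46, -0.3018, 0.2654]
tool_rot: [-0.002, 0.706, 0.0, 0.708]
wrist_force: [0.6, -0.9, -1.7]
gripper_width: 0.0196
```

Call:
drive_tool(
  motion=[
    [[0.08,0.2,0.05],[0,0,0],10],
    [[0.16,0.4,0.05],[0,0,0],10],
    [[0.24,0.6,0.05],[0,0,0],10],
    [[0.32,0.8,0.05],[0,0,0],10],
    [[0.4,1,0.05],[0,0,0],10],
  ],
)

```text
time_s: 33.98
ee_pos: [0.5397, -0.1, 0.2729]
tool_rot: [-0.001, 0.707, 0.001, 0.708]
wrist_force: [2.4, 0.3, -1.3]
gripper_width: 0.0194
```

Call:
drive_tool(
  motion=[
    [[0.1,0.25,0],[0,0,0],10],
    [[0.2,0.5,0],[0,0,0],10],
    [[0.3,0.75,0],[0,0,0],10],
    [[0.39,0.97,0],[0,0,0],10],
    [[0.39,0.97,0],[0,0,0],10],
  ],
)

```text
time_s: 34.6
ee_pos: [0.6181, 0.0957, 0.2726]
tool_rot: [-0.002, 0.707, 0.003, 0.708]
wrist_force: [-0.2, -0.1, -1.2]
gripper_width: 0.0192
```

Call:
drive_tool(
  motion=[
    [[0,0,-0.05],[0,0,0],10],
    [[0,0,-0.1],[0,0,0],10],
    [[0,0,-0.1],[0,0,0],10],
    [[0,0,-0.1],[0,0,0],10],
    [[0,0,-0.1],[0,0,0],10],
  ],
)

```text
time_s: 35.22
ee_pos: [0.6176, 0.0924, 0.252]
tool_rot: [-0.001, 0.707, 0.001, 0.707]
wrist_force: [0.7, 0.0, -2.3]
gripper_width: 0.0191
```

Call:
drive_tool(
  motion=[
    [[0,0,-0.15],[0,0,0],10],
    [[0,0,-0.3],[0,0,0],10],
    [[0,0,-0.4],[0,0,0],10],
    [[0,0,-0.42],[0,0,0],10],
    [[0,0,-0.42],[0,0,0],10],
  ],
)

```text
time_s: 35.85
ee_pos: [0.6175, 0.0926, 0.1684]
tool_rot: [-0.001, 0.707, 0.001, 0.707]
wrist_force: [-1.0, -0.2, 0.8]
gripper_width: 0.0194
```

Call:
drive_tool(
  motion=[
    [[0,0,-0.005],[0,0,0],10],
    [[0,0,-0.005],[0,0,0],10],
    [[0,0,-0.005],[0,0,0],30],
    [[0,0,-0.005],[0,0,0],40],
    [[0,0,-0.005],[0,0,0],40],
  ],
)

```text
time_s: 36.48
ee_pos: [0.6176, 0.0926, 0.1667]
tool_rot: [-0.001, 0.707, 0.001, 0.707]
wrist_force: [-0.8, -0.2, -0.1]
gripper_width: 0.0405
```

Call:
drive_tool(
  motion=[
    [[0,0,0.1],[0,0,0],40],
    [[0,0,0.25],[0,0,0],40],
    [[-0.05,-0.15,0.4],[0,0,0],45],
    [[-0.15,-0.4,0.4],[0,0,0],45],
    [[-0.25,-0.6,0.4],[0,0,0],45],
  ],
)

```text
time_s: 37.1
ee_pos: [0.567, -0.0287, 0.2471]
tool_rot: [-0.002, 0.707, 0.001, 0.707]
wrist_force: [-1.0, 0.3, -0.7]
gripper_width: 0.0447
```

Call:
drive_tool(
  motion=[
    [[-0.07,-0.15,0],[0,0,0],45],
    [[-0.15,-0.3,0],[0,0,0],45],
    [[-0.25,-0.5,0],[0,0,0],45],
    [[-0.35,-0.7,0],[0,0,0],45],
    [[-0.45,-0.85,0],[0,0,0],45],
  ],
)

```text
time_s: 37.72
ee_pos: [0.4768, -0.1988, 0.2468]
tool_rot: [-0.001, 0.707, 0.001, 0.707]
wrist_force: [-0.2, -0.4, -0.4]
gripper_width: 0.0449
```

Call:
drive_tool(
  motion=[
    [[-0.095,-0.19,0],[0,0,0],45],
    [[-0.095,-0.19,-0.1],[0,0,0],45],
    [[-0.095,-0.19,-0.2],[0,0,0],45],
    [[-0.095,-0.19,-0.2],[0,0,0],45],
    [[-0.095,-0.19,-0.2],[0,0,0],45],
  ],
)

```text
time_s: 38.35
ee_pos: [0.4588, -0.2355, 0.2073]
tool_rot: [-0.001, 0.707, 0.001, 0.707]
wrist_force: [1.1, -0.0, -0.4]
gripper_width: 0.0449
```

```bash
python3 - <<'E'
from h import *
st()
c=cam('wrist');knobs(c,0.003,(.36,.6,-.45,-.05))
c=cam('top');knobs(c,0.118,(.48,.7,0.06,.23))
E
```

```text
38.35 [ 0.4588 -0.2355  0.2073] [[0.0, -0.004, 1.0], [-0.0, 1.0, 0.004], [-1.0, -0.0, 0.0]] F [ 1.1 -0.  -0.4] g 0.0449 q [-0.53  0.32  1.93  0.    0.89 -0.54]
knob px [268.  76.] n 456 bbox [ 0.4713 -0.1298] top [ 0.4711 -0.13  ] size [0.021 0.021 0.016] zmax 0.0727
knob px [254. 183.] n 356 bbox [ 0.4582 -0.2353] top [ 0.4581 -0.2346] size [0.021 0.022 0.016] zmax 0.0726
knob px [175. 164.] n 57 bbox [0.648  0.1429] top [0.6474 0.1423] size [0.02  0.022 0.02 ] zmax 0.1902
knob px [195. 175.] n 54 bbox [0.6159 0.0892] top [0.6164 0.0885] size [0.021 0.02  0.018] zmax 0.1907
knob px [175. 185.] n 54 bbox [0.5875 0.1414] top [0.5883 0.1418] size [0.02  0.019 0.016] zmax 0.1903
```

Call:
drive_tool(
  motion=[
    [[0,0,-0.3],[0,0,0],45],
    [[0,0,-0.55],[0,0,0],45],
    [[0,0,-0.7],[0,0,0],45],
    [[0,0,-0.78],[0,0,0],45],
    [[0,0,-0.78],[0,0,0],45],
  ],
)

```text
time_s: 39.08
ee_pos: [0.4585, -0.2353, 0.0506]
tool_rot: [-0.001, 0.707, 0.002, 0.707]
wrist_force: [0.1, 0.1, 0.9]
gripper_width: 0.0449
```

Call:
drive_tool(
  motion=[
    [[0,0,0],[0,0,0],20],
    [[0,0,0],[0,0,0],10],
    [[0,0,0],[0,0,0],10],
    [[0,0,0],[0,0,0],10],
    [[0,0,0.05],[0,0,0],10],
  ],
)

```text
time_s: 39.7
ee_pos: [0.4586, -0.2354, 0.0616]
tool_rot: [-0.001, 0.707, 0.001, 0.707]
wrist_force: [0.4, -0.2, -2.1]
gripper_width: 0.0193
```

Call:
drive_tool(
  motion=[
    [[0,0,0.2],[0,0,0],10],
    [[0,0,0.45],[0,0,0],10],
    [[0,0,0.7],[0,0,0],10],
    [[0,0,0.9],[0,0,0],10],
    [[0,0,1],[0,0,0],10],
  ],
)

```text
time_s: 40.33
ee_pos: [0.459, -0.2357, 0.2643]
tool_rot: [-0.002, 0.706, 0.001, 0.708]
wrist_force: [-0.1, -0.3, -2.2]
gripper_width: 0.0194
```

Call:
drive_tool(
  motion=[
    [[0.05,0.18,0.05],[0,0,0],10],
    [[0.1,0.36,0.05],[0,0,0],10],
    [[0.15,0.54,0.05],[0,0,0],10],
    [[0.2,0.72,0.05],[0,0,0],10],
    [[0.25,0.9,0.05],[0,0,0],10],
  ],
)

```text
time_s: 40.95
ee_pos: [0.5085, -0.0542, 0.2719]
tool_rot: [-0.001, 0.707, 0.001, 0.708]
wrist_force: [0.8, -0.5, -1.0]
gripper_width: 0.0197
```

Call:
drive_tool(
  motion=[
    [[0.06,0.2,0],[0,0,0],10],
    [[0.12,0.4,0],[0,0,0],10],
    [[0.18,0.6,0],[0,0,0],10],
    [[0.23,0.75,0],[0,0,0],10],
    [[0.23,0.75,0],[0,0,0],10],
  ],
)

```text
time_s: 41.58
ee_pos: [0.5547, 0.0965, 0.2717]
tool_rot: [-0.002, 0.707, 0.002, 0.707]
wrist_force: [0.7, -0.3, -1.9]
gripper_width: 0.0195
```

Call:
drive_tool(
  motion=[
    [[0,0,-0.05],[0,0,0],10],
    [[0,0,-0.1],[0,0,0],10],
    [[0,0,-0.1],[0,0,0],10],
    [[0,0,-0.1],[0,0,0],10],
    [[0,0,-0.1],[0,0,0],10],
  ],
)

```text
time_s: 42.2
ee_pos: [0.5547, 0.0945, 0.251]
tool_rot: [-0.001, 0.707, 0.001, 0.707]
wrist_force: [0.2, 0.0, -1.0]
gripper_width: 0.0193
```

Call:
drive_tool(
  motion=[
    [[0,0,-0.15],[0,0,0],10],
    [[0,0,-0.3],[0,0,0],10],
    [[0,0,-0.4],[0,0,0],10],
    [[0,0,-0.415],[0,0,0],10],
    [[0,0,-0.415],[0,0,0],10],
  ],
)

```text
time_s: 42.82
ee_pos: [0.5546, 0.0946, 0.168]
tool_rot: [-0.001, 0.707, 0.001, 0.707]
wrist_force: [0.0, -0.6, -1.6]
gripper_width: 0.0196
```

Call:
drive_tool(
  motion=[
    [[0,0,-0.005],[0,0,0],10],
    [[0,0,-0.005],[0,0,0],10],
    [[0,0,-0.005],[0,0,0],30],
    [[0,0,-0.005],[0,0,0],40],
    [[0,0,-0.005],[0,0,0],40],
  ],
)

```text
time_s: 43.45
ee_pos: [0.5545, 0.0946, 0.1667]
tool_rot: [-0.001, 0.707, 0.001, 0.707]
wrist_force: [-0.1, 0.2, -0.1]
gripper_width: 0.04
```

Call:
drive_tool(
  motion=[
    [[0,0,0.1],[0,0,0],40],
    [[0,0,0.25],[0,0,0],40],
    [[-0.1,-0.2,0.4],[0,0,0],45],
    [[-0.2,-0.45,0.4],[0,0,0],45],
    [[-0.3,-0.7,0.4],[0,0,0],45],
  ],
)

```text
time_s: 44.08
ee_pos: [0.494, -0.0465, 0.2472]
tool_rot: [-0.002, 0.707, 0.002, 0.707]
wrist_force: [-0.4, -0.4, 0.3]
gripper_width: 0.0448
```

Call:
drive_tool(
  motion=[
    [[-0.06,-0.2,0],[0,0,0],45],
    [[-0.115,-0.42,-0.1],[0,0,0],45],
    [[-0.115,-0.42,-0.2],[0,0,0],45],
    [[-0.115,-0.42,-0.2],[0,0,0],45],
    [[-0.115,-0.42,-0.2],[0,0,0],45],
  ],
)

```text
time_s: 44.7
ee_pos: [0.4719, -0.1291, 0.2073]
tool_rot: [-0.002, 0.707, 0.001, 0.707]
wrist_force: [-0.0, -0.7, 0.6]
gripper_width: 0.0447
```

```bash
python3 - <<'E'
from h import *
st()
c=cam('wrist');knobs(c,0.003,(.36,.6,-.45,-.05))
c=cam('top');knobs(c,0.118,(.48,.7,0.06,.23))
E
```

```text
44.7 [ 0.4719 -0.1291  0.2073] [[0.0, -0.004, 1.0], [-0.0, 1.0, 0.004], [-1.0, -0.0, 0.0]] F [-0.  -0.7  0.6] g 0.0447 q [-0.33  0.29  1.98  0.    0.87 -0.33]
knob px [254. 183.] n 351 bbox [ 0.4713 -0.129 ] top [ 0.4712 -0.1285] size [0.021 0.022 0.017] zmax 0.0728
knob px [175. 164.] n 56 bbox [0.6477 0.1428] top [0.6479 0.1429] size [0.019 0.021 0.017] zmax 0.1894
knob px [195. 175.] n 53 bbox [0.6166 0.0891] top [0.6152 0.0893] size [0.02  0.02  0.017] zmax 0.1909
knob px [175. 185.] n 54 bbox [0.5875 0.1413] top [0.588  0.1425] size [0.019 0.018 0.016] zmax 0.1907
knob px [194. 198.] n 54 bbox [0.5533 0.0905] top [0.5533 0.0909] size [0.019 0.019 0.015] zmax 0.1894
```

Call:
drive_tool(
  motion=[
    [[0,0,-0.3],[0,0,0],45],
    [[0,0,-0.55],[0,0,0],45],
    [[0,0,-0.7],[0,0,0],45],
    [[0,0,-0.78],[0,0,0],45],
    [[0,0,-0.78],[0,0,0],45],
  ],
)

```text
time_s: 45.42
ee_pos: [0.4714, -0.1289, 0.0502]
tool_rot: [-0.002, 0.708, 0.002, 0.707]
wrist_force: [0.3, -1.4, 0.6]
gripper_width: 0.0448
```

Call:
drive_tool(
  motion=[
    [[0,0,0],[0,0,0],20],
    [[0,0,0],[0,0,0],10],
    [[0,0,0],[0,0,0],10],
    [[0,0,0],[0,0,0],10],
    [[0,0,0.05],[0,0,0],10],
  ],
)

```text
time_s: 46.05
ee_pos: [0.4715, -0.1293, 0.0614]
tool_rot: [-0.001, 0.707, 0.001, 0.707]
wrist_force: [-0.5, -0.5, -0.9]
gripper_width: 0.0193
```

Call:
drive_tool(
  motion=[
    [[0,0,0.2],[0,0,0],10],
    [[0,0,0.45],[0,0,0],10],
    [[0,0,0.7],[0,0,0],10],
    [[0,0,0.9],[0,0,0],10],
    [[0,0,1],[0,0,0],10],
  ],
)

```text
time_s: 46.68
ee_pos: [0.472, -0.1296, 0.2642]
tool_rot: [-0.002, 0.706, 0.001, 0.708]
wrist_force: [-0.5, 0.6, -1.6]
gripper_width: 0.0197
```

Call:
drive_tool(
  motion=[
    [[0.03,0.15,0.05],[0,0,0],10],
    [[0.06,0.3,0.05],[0,0,0],10],
    [[0.09,0.45,0.05],[0,0,0],10],
    [[0.12,0.6,0.05],[0,0,0],10],
    [[0.15,0.75,0.05],[0,0,0],10],
  ],
)

```text
time_s: 47.3
ee_pos: [0.5013, 0.0216, 0.2718]
tool_rot: [-0.001, 0.707, 0.001, 0.707]
wrist_force: [0.3, -0.7, -2.1]
gripper_width: 0.0191
```

Call:
drive_tool(
  motion=[
    [[0.04,0.2,0],[0,0,0],10],
    [[0.08,0.4,0],[0,0,0],10],
    [[0.12,0.6,0],[0,0,0],10],
    [[0.13,0.65,0],[0,0,0],10],
    [[0.13,0.65,0],[0,0,0],10],
  ],
)

```text
time_s: 47.92
ee_pos: [0.5272, 0.1507, 0.2712]
tool_rot: [-0.002, 0.707, 0.002, 0.707]
wrist_force: [-0.2, -0.6, -0.7]
gripper_width: 0.0197
```

Call:
drive_tool(
  motion=[
    [[0,0,-0.05],[0,0,0],10],
    [[0,0,-0.1],[0,0,0],10],
    [[0,0,-0.1],[0,0,0],10],
    [[0,0,-0.1],[0,0,0],10],
    [[0,0,-0.1],[0,0,0],10],
  ],
)

```text
time_s: 48.55
ee_pos: [0.5276, 0.1506, 0.2509]
tool_rot: [-0.001, 0.707, 0.001, 0.707]
wrist_force: [0.1, 0.4, -0.7]
gripper_width: 0.0191
```

Call:
drive_tool(
  motion=[
    [[0,0,-0.15],[0,0,0],10],
    [[0,0,-0.3],[0,0,0],10],
    [[0,0,-0.4],[0,0,0],10],
    [[0,0,-0.415],[0,0,0],10],
    [[0,0,-0.415],[0,0,0],10],
  ],
)

```text
time_s: 49.18
ee_pos: [0.5278, 0.1507, 0.1683]
tool_rot: [-0.001, 0.707, 0.001, 0.707]
wrist_force: [0.1, 0.0, -0.5]
gripper_width: 0.0192
```

Call:
drive_tool(
  motion=[
    [[0,0,-0.005],[0,0,0],10],
    [[0,0,-0.005],[0,0,0],10],
    [[0,0,-0.005],[0,0,0],30],
    [[0,0,-0.005],[0,0,0],40],
    [[0,0,-0.005],[0,0,0],40],
  ],
)

```text
time_s: 49.8
ee_pos: [0.5275, 0.1506, 0.1668]
tool_rot: [-0.001, 0.707, 0.001, 0.707]
wrist_force: [0.3, -0.1, 0.7]
gripper_width: 0.0402
```

Call:
drive_tool(
  motion=[
    [[0,0,0.2],[0,0,0],40],
    [[0,0,0.4],[0,0,0],40],
    [[0.1,-0.2,0.6],[0,0,0],45],
    [[0.2,-0.45,0.7],[0,0,0],45],
    [[0.3,-0.7,0.8],[0,0,0],45],
  ],
)

```text
time_s: 50.42
ee_pos: [0.588, 0.0093, 0.3278]
tool_rot: [-0.002, 0.707, 0.002, 0.707]
wrist_force: [0.1, 0.5, -0.0]
gripper_width: 0.0448
```

```bash
python3 - <<'E'
from h import *
st()
c=cam('wrist');save('w5.png',c['color'])
k=np.array(knobs(c,0.118,(.48,.7,0.06,.23)))
P=pts(c)
for o in jars(c,P,.15,.175,(.5,.68,.0,.3)): 
    if o[0]>200: print(o)
C=np.array([.5888,.1462]); print('to centre',np.linalg.norm(k-C,axis=1).round(4)); print(np.linalg.norm(k[:,None]-k[None],axis=2).round(3))
m=(P[...,0]<.48)&(P[...,2]>.012)&(P[...,2]<.05)&(P[...,1]>.15); q=P[m]; print('torch',len(q),q.min(0) if len(q) else 0,q.max(0) if len(q) else 0)
c=cam('top');knobs(c,0.118,(.48,.7,0.06,.23)); print('mat left:'); knobs(c,0.003,(.36,.6,-.45,-.05))
E
```

```text
50.42 [0.588  0.0093 0.3278] [[0.001, -0.004, 1.0], [0.0, 1.0, 0.004], [-1.0, 0.0, 0.001]] F [ 0.1  0.5 -0. ] g 0.0448 q [-0.04  0.31  1.62  0.    1.21 -0.04]
knob px [191.  37.] n 535 bbox [0.5269 0.1505] top [0.5276 0.1498] size [0.022 0.022 0.017] zmax 0.1876
knob px [256.  42.] n 505 bbox [0.5887 0.146 ] top [0.5885 0.1454] size [0.021 0.022 0.017] zmax 0.1876
knob px [318.  42.] n 525 bbox [0.6482 0.1463] top [0.6476 0.1457] size [0.022 0.022 0.016] zmax 0.1877
knob px [221.  98.] n 413 bbox [0.5537 0.0952] top [0.5541 0.0949] size [0.021 0.021 0.016] zmax 0.1877
knob px [283. 101.] n 407 bbox [0.6161 0.0926] top [0.6158 0.0927] size [0.022 0.021 0.016] zmax 0.1876
(np.int32(1707), array([199.,  46.]), array([0.5266, 0.1503, 0.1625]), np.float64(0.175))
(np.int32(1694), array([310.,  51.]), array([0.6483, 0.1464, 0.1625]), np.float64(0.175))
(np.int32(1707), array([255.,  51.]), array([0.5885, 0.1457, 0.1623]), np.float64(0.1745))
(np.int32(1526), array([225., 100.]), array([0.5537, 0.0948, 0.1614]), np.float64(0.1729))
(np.int32(1510), array([279., 102.]), array([0.6161, 0.093 , 0.1616]), np.float64(0.1731))
(np.int32(751), array([252., 146.]), array([0.5852, 0.0462, 0.1638]), np.float64(0.1715))
to centre [0.0614 0.0009 0.0588 0.0619 0.0599]
[[0.    0.061 0.12  0.061 0.105]
 [0.061 0.    0.059 0.061 0.059]
 [0.12  0.059 0.    0.106 0.062]
 [0.061 0.061 0.106 0.    0.062]
 [0.105 0.059 0.062 0.062 0.   ]]
torch 490 [0.40599108 0.20633412 0.0123655 ] [0.43661245 0.24152469 0.03076985]
knob px [194. 198.] n 55 bbox [0.5533 0.0902] top [0.5533 0.0909] size [0.019 0.019 0.021] zmax 0.1897
mat left:
```

View pics/w5.png

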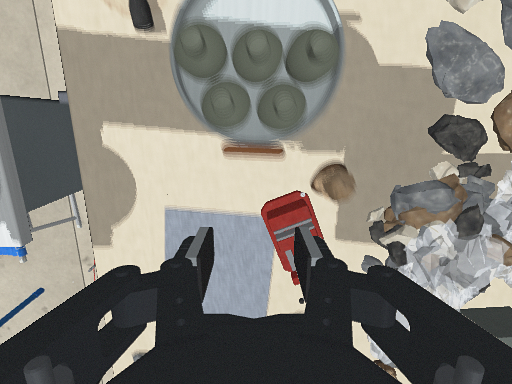

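The last wrist view shows five upright jars in the tin: the centre one at (256,42) and four in the ring. The tin is still open, the mat is empty in view, and the torch is on the table at (140,12).

```bash
python3 -c "
from h import *
print(ctrl.hand_in())"
```

```text
the job is handed in; nothing more can be done
None
```

I laid the torch on the table and swung the tin over until the stand was fully open. Then I stood all five jars from the mat in the tin, one in the middle and four close round it. I handed the job in at about 50 s; it reports no verdict.

**Jars:** the last wrist-camera check had the middle jar about 1 mm from the tin's centre. The other four are 59–62 mm out, with ring neighbours 61–62 mm apart. All the knob tops are level at 0.188 m, so the jars stand upright on the floor of the tin.

**Stand and torch:** the near handle is still in its fully open position. The torch is still on the table, clear of the stand.

**What did not go smoothly:**
- While I opened the stand, my commanded height ran about 7 mm low and the wrist force reached about 74 N at the readings (limit 120 N). I relieved it before letting go.
- Setting down the second jar pressed with about 27 N for a moment.
- The top camera reads about 4 mm low in y compared with the wrist camera and the grip, so I trusted the wrist camera.
- In the last top view the arm hid four of the five jars in the tin, so only the wrist camera confirms those four.
- One jar was knocked aside before I picked it up; I measured it again and placed it normally.
- I did not measure the green stone or the chip jar at the end. The arm never worked close to the stone, and it stayed well clear of the chip jar.

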